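Stop the centrifuge and hold its lid open

ROBOT

A 6-joint arm with a two-finger parallel gripper is mounted at the origin on a cart in front of the work surface, level with it; the furniture and walls round the work are solid. World frame = base frame: x ahead of the robot, y to its left, z up, the work surface at z = 0. Lengths are in mm, angles in degrees, forces in N, time in s.
With the tool pointing down it reaches from about 325 to 875 mm from the base axis. Payload 4.4 kg.
Tool frame: the origin (TCP) lies at the very end of the fingers, on their centre line; the grasp point (between the pads) lies 19 mm behind it; z points along the fingers, y is the line along which they close (so a half turn about z gives the same grasp; the last joint's range is limited). The gripper opens to 85 mm and grips with 20 to 120 N. Pads are 22 mm wide; open, the fingers measure 114 mm over their backs; the gripper's body (76 mm by 85 mm) begins 54 mm behind the grasp point. The pads swing forward as they close: fully open they stand 13 mm farther back than shut.
Start: joints at [-8.623, 11.837, 88.321, -0, 79.842, -8.623], TCP at [575.002, -0.012, 205.782] pointing down, gripper open.
Joint ranges: [-156.59, 156.59], [-49.26, 127.26], [12.9, 141.05], [-63.56, 243.56], [4.71, 150.69], [-161.64, 161.64]. Speed limits (degrees/s): [159.86, 159.86, 180, 180, 180, 180].

INTERFACE

Orientations are given as a 3x3 rotation matrix whose columns are the frame's x, y, z axes.
In Python, from bench import bot, effector, solver, telemetry, imaging, job, cut_out gives the robot as it stands. Calls block until the motion is done:
- bot.move_to(position, orientation): joint-space move of the TCP to a pose.
- bot.servo_line(position, frame=None, feed=150, f_stop=None): straight line of the TCP; frame=None keeps the orientation; feed is the mean speed in mm/s. With f_stop (N) it stops when the force on the tool has changed by that much, and returns True; else False.
- bot.movej(angles): joint-space move.
- effector.gripper_to(opening, force=None): finger opening in mm; force is the grip in N (None keeps the last); returns when the fingers have stopped.
- bot.wait(seconds).
- solver.solve_ik(position, orientation): joint angles nearest the present ones, or None.
- telemetry.get_state(): the state.
- imaging.grab_frame(name): name is "scene" or "top"; returns the picture (480x640x3 uint8, red, green, blue); there is no depth.
- imaging.camera_model(name): a dict with "camera_matrix" (3x3 intrinsics, pixels), "k1" (the pictures are not rectified: a ray, as slopes to the right and down, at radius r is drawn at 1 + k1 r^2 times it, then the intrinsics apply), "cam_to_world" (4x4, takes a point from camera to world coordinates). Camera axes: x right, y down, z forward; pixel columns grow to the right and rows downward; lengths in mm; the calibration is good to about 2 mm. A picture is of the moment at which its call begins. camera_model takes no time and is no camera call.
A pose or a line that the arm cannot do raises bot.MotionError and nothing moves.
- job.close_job(): hands the job in; it is judged then, once.
Trained networks look in the newest picture that a camera, given by its name, has taken for a name from the list of things; names that differ only in an ending like _2 or _b are one class to them, and where a whole thing is asked for, a point or a joint stands for the part that bears it (a point fixed in the world has none). Each returns a list of dicts, best first, with "p" (0 to 1); they miss things now and then, are a little off and sometimes report something else, mostly with a low value. They report only what shows in the picture. A call takes as long as a camera call.
- cut_out(camera, label): "pixels" (480x640 bool, what is visible of it) and "centre" ([column, row] in pixels, amid what is visible of it).
The state is a dict: "time": time; "q": joint angles; "dq": joint speeds; "tau": joint torques, N m; "tcp_pos": TCP position; "orientation": TCP orientation; "wrist_force": force on the tool from outside, world axes, zero at the start; "moment": the same for the moment, N m; "gripper_width": finger opening in mm; "grip_force": force on a finger pad.
Only numpy, scipy, OpenCV 4.12 (cv2) and the standard library are available. Lean on these libraries where they do the work, as an engineer would, in place of code of your own. Each camera call takes 0.05 s, during which the arm holds its last target. There are 200 camera calls.

TASK

The run on the white bench centrifuge is over: turn its speed selector knob back to the red stop mark, which unlocks the lid, then take the lid by its bar handle, raise it to 60 degrees and keep it there so that the tubes can be lifted out. The lid's stay is broken and it falls shut by itself, so do not let it drop or swing it right back against its stop, and leave the other things on the bench alone. Finish while still holding the lid open by its handle at 60 degrees.

Things in the scene. Friction and masses are not known exactly. Their poses are not given: they have to be found in the camera images.
- selector_turn (a joint): Angle (rad) of the centrifuge's speed selector: 0 = stop (pointer at the red dot); it grows as the knob turns clockwise seen from above. Four click-stops at 0, 0.4, 0.8 and 1.2, each drawing the knob in from up to 0.2 either side (about 0.1 N m to leave one; a knob let go while it stands still between two can stay there until it is touched again, so turn it all the way); end stops just past the outer ones. Off stop, a cam on its shaft locks the lid down.
- selector_grip (a point): Point on the selector's upright axis, 24 mm above the front deck of the centrifuge and 11 mm below the knob's top; x points along the knob's pointer (its white line), z up. The black knob is an upright bar 42 mm long (along x), 13 mm thick (along y) and 27 mm high, on a round skirt 40 mm across whose top is 16 mm below this point. The step up to the lid begins 46 mm behind the axis and rises 30 mm above the deck.
- centrifuge: White bench centrifuge, fixed to the bench, 247 mm deep, 200 mm wide, 140 mm high to the top of the closed lid. Origin on the bench under it; +x points to its back (away from the robot, turned by its yaw), y to its left, z up. It occupies x -0.135 to 0.112. The low front deck (110 mm high) carries the selector on its right, marks behind the knob (red dot = stop, three white bars = speeds) and a small display on its left.
- lid_angle (a joint): Opening angle of the lid (rad): 0 = shut, 1.047 = 60 degrees, back stop at 1.4 (80 degrees). It falls shut from any angle when let go; about 0.4 kg.
- lid: The white lid with a round clear window, 150 mm deep, 192 mm wide, 14 mm thick. Origin on the hinge axis at its back; at 0 its axes equal the centrifuge's, the lid lying towards -x; it turns about y, its front edge (161 mm from the hinge) rising. No lip to take hold of other than the handle.
- lid_hinge (a point): Point on the lid's hinge axis, middle of the lid's width; x points to the back of the centrifuge, y along the hinge axis, z up (fixed on the centrifuge).
- lid_handle (a point): Middle of the lid's steel bar handle (moves with the lid): a round bar 11 mm thick along y, 90 mm clear between its posts, its centre line 30 mm above the lid's top face near the front edge; 135 mm in front of the hinge axis and 41 mm above it when shut. As the lid opens the handle comes to lie on the lid's far side: at 60 degrees it is 32 mm in front of the hinge axis and 137 mm above it.
- tube_rack: Blue foam tube rack, fixed, 75x135x42 mm with tubes standing to 69 mm; origin at the centre of its underside. Leave alone.
- sample_bottle_1_mid (a point): Clear screw-cap bottle with a green band, 51 mm wide, 139 mm tall, loose; this point is at its centre, half-way up. A bystander: leave it standing where it is.
- reagent_bottle_1_mid (a point): Small clear screw-cap bottle with a yellow band, 45 mm wide, 109 mm tall, loose; this point is at its centre, half-way up. A bystander: leave it standing where it is.
- reagent_bottle_2_mid (a point): A second small yellow-banded screw-cap bottle, 46 mm wide, 109 mm tall, loose; this point is at its centre, half-way up. A bystander: leave it standing where it is.
- beaker_mid (a point): Small clear beaker, 48 mm wide, 57 mm tall, loose; this point is at its centre, half-way up. A bystander: leave it standing where it is.
- lab_timer_mid (a point): White digital timer, 52x66x24 mm, loose; this point is at its centre, half-way up. A bystander: leave it standing where it is.

How it is judged (in metres and radians):
On the way, in this order (a step that is already met when the one before it is completed fails the run):
1. the selector rests in its stop position at the red dot, the lid still shut (value of joint selector_turn below 0.17 rad and value of joint lid_angle below 0.05 rad), for 0.2 s.
2. the lid is lifted by its handle (value of joint lid_angle above 0.3 rad and contact force between the fingers and lid above 0.3 N), for 0.1 s.
At the end, for the whole second after the job is handed in: Through the last second the lid stands still at 60 degrees, give or take 6, held by the gripper's fingers at its bar handle, and the selector is at the red stop mark (within 0.17 rad, its click-stop) (value of joint lid_angle between 0.942 and 1.152 rad and velocity of joint lid_angle between -0.15 and 0.15 rad/s and contact force between the fingers and lid above 0.3 N and distance between the grasp point and lid_handle below 0.045 m and value of joint selector_turn below 0.17 rad); the arm keeps its last pose, push and grip.
It fails at once if the lid is dropped (it falls faster than 1.8 rad/s) (velocity of joint lid_angle below -1.8 rad/s).
It fails at once if the lid is swung back against its stop (opened past 77 degrees) (value of joint lid_angle above 1.345 rad).
It fails at once if a bystander (bottle, beaker or timer) is shifted by more than 25 mm or tipped over (distance of any of sample_bottle_1_mid, reagent_bottle_1_mid, reagent_bottle_2_mid, beaker_mid, lab_timer_mid from where it was at the start of the episode above 0.025 m).
It also fails if it takes over 48 s, if anything falls off the work surface, if the arm or the gripper's body presses on something with over 40 N, if the wrist force passes 120 N, or if a joint passes its speed limit or range.

## Working session

There is one attempt and no reset: what is moved stays moved. The work goes in short steps, each a Python script; the robot and the scene stay as the last script left them, time stands still between calls to the robot, and variables do not carry over. Pictures are saved under pics/ and viewed, at most 13 in all, crops included, and the job is handed in when it is done.

```bash
mkdir -p pics; ls
cat > h.py <<'E'
from bench import bot, effector, solver, telemetry, imaging, job, cut_out
import numpy as np, cv2
def ray(cam,uv):
    m=imaging.camera_model(cam);K=np.array(m["camera_matrix"]);T=np.array(m["cam_to_world"])
    d=np.linalg.solve(K,[uv[0],uv[1],1.0])[:2];s=d.copy()
    for _ in range(30): s=d/(1+m["k1"]*(s@s))
    return T[:3,3],T[:3,:3]@np.array([s[0],s[1],1])
def onz(cam,uv,z):
    o,d=ray(cam,uv); return o+d*(z-o[2])/d[2]
def proj(cam,P):
    m=imaging.camera_model(cam);K=np.array(m["camera_matrix"]);T=np.array(m["cam_to_world"])
    c=T[:3,:3].T@(np.asarray(P,float)-T[:3,3]);s=c[:2]/c[2];s=s*(1+m["k1"]*(s@s))
    return (K@np.array([s[0],s[1],1]))[:2]
def save(cam,name):
    im=imaging.grab_frame(cam); cv2.imwrite(f"pics/{name}.png",cv2.cvtColor(im,cv2.COLOR_RGB2BGR)); return im
E
python3 - <<'E'
from h import *
for c in("scene","top"):
    save(c,c+"0"); m=imaging.camera_model(c); print(c,np.round(m["cam_to_world"],3).tolist(),np.round(m["camera_matrix"],1).tolist(),m["k1"])
    for l in("centrifuge","selector_grip","lid","lid_handle","tube_rack","sample_bottle_1_mid","reagent_bottle_1_mid","beaker_mid","lab_timer_mid"):
        for r in cut_out(c,l)[:3]:
            if r["p"]>.3: print(l,round(r["p"],2),np.round(r["centre"],1),r["pixels"].sum(),np.round(onz(c,r["centre"],{"centrifuge":140,"selector_grip":130,"lid":140,"lid_handle":168}.get(l,50)),0))
E
```

```text
pics
scene [[-0.79, -0.313, 0.527, -388.917], [-0.613, 0.379, -0.694, 1234.465], [0.017, -0.871, -0.491, 972.296], [0.0, 0.0, 0.0, 1.0]] [[565.4, 0.0, 325.8], [0.0, 565.4, 237.8], [0.0, 0.0, 1.0]] 0.03712063135791953
centrifuge 0.97 [309.1 261.7] 6239 [458. 195. 140.]
selector_grip 0.64 [339.9 251. ] 155 [436.  80. 130.]
selector_grip 0.47 [383.4 220. ] 88 [ 444. -166.  130.]
lid 0.91 [299.9 240.1] 1909 [556. 119. 140.]
lid 0.66 [350.6 218.3] 632 [522. -92. 140.]
lid_handle 0.71 [301.1 240.1] 1849 [521. 154. 168.]
lid_handle 0.56 [309.1 261.2] 6214 [431. 228. 168.]
lid_handle 0.56 [388.3 235.1] 315 [343. -31. 168.]
tube_rack 0.69 [348.8 220.2] 705 [ 616. -220.   50.]
sample_bottle_1_mid 0.81 [266.3 340.8] 885 [395. 441.  50.]
reagent_bottle_1_mid 0.69 [391.  232.4] 356 [ 454. -239.   50.]
reagent_bottle_1_mid 0.53 [300.5 238.8] 1931 [662. -10.  50.]
beaker_mid 0.48 [387.3 206.5] 184 [ 571. -400.   50.]
lab_timer_mid 0.66 [384.2 222.9] 54 [ 509. -283.   50.]
top [[-0.02, -0.997, 0.068, 433.219], [-1.0, 0.021, 0.013, -2.19], [-0.014, -0.068, -0.998, 1749.762], [0.0, 0.0, 0.0, 1.0]] [[582.0, 0.0, 319.0], [0.0, 582.0, 242.0], [0.0, 0.0, 1.0]] -0.059943242043588967
centrifuge 0.91 [278.6 246.1] 4078 [534. 131. 140.]
selector_grip 0.52 [413.5 213.3] 1112 [ 619. -247.  130.]
lid_handle 0.81 [278.3 244.2] 2606 [537. 130. 168.]
tube_rack 0.57 [410.7 211. ] 1210 [ 635. -251.   50.]
sample_bottle_1_mid 0.71 [174.1 297.7] 371 [394. 448.  50.]
reagent_bottle_1_mid 0.56 [407.8 273.1] 204 [ 453. -237.   50.]
beaker_mid 0.7 [480.6 216.9] 266 [ 613. -456.   50.]
lab_timer_mid 0.63 [450.5 242.7] 448 [ 539. -365.   50.]
```

Run:
```python
import cv2,numpy as np
a=cv2.imread("pics/top0.png")[195:295,215:345];b=cv2.imread("pics/scene0.png")[195:325,240:410]
cv2.imwrite("pics/c_top.png",cv2.resize(a,None,fx=6,fy=6,interpolation=cv2.INTER_CUBIC))
cv2.imwrite("pics/c_sc.png",cv2.resize(b,None,fx=4.5,fy=4.5,interpolation=cv2.INTER_CUBIC))
```

```text
(no output)
```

View pics/top0.png

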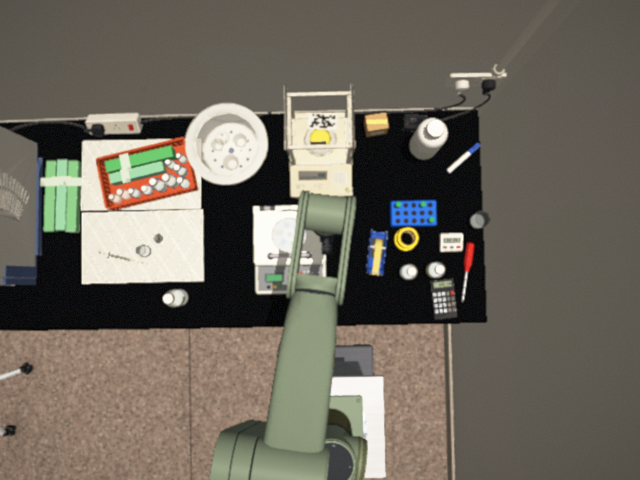

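View pics/c_top.png

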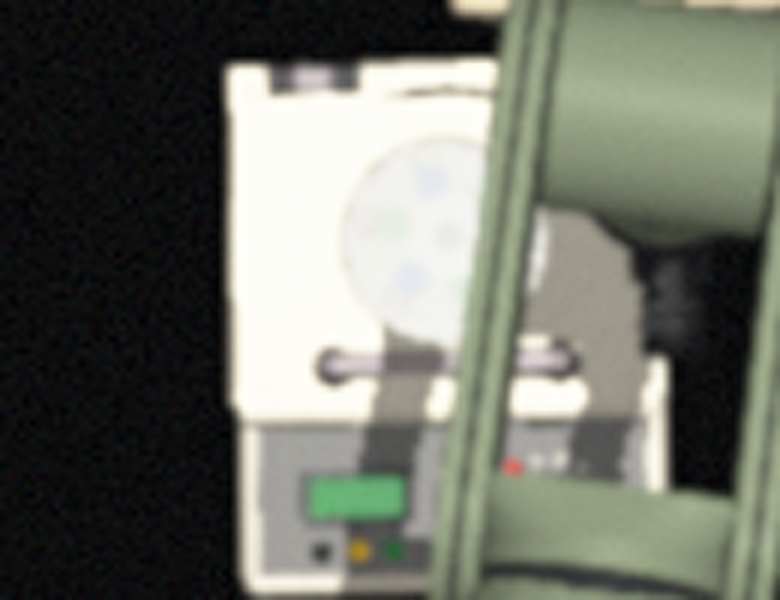

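View pics/c_sc.png

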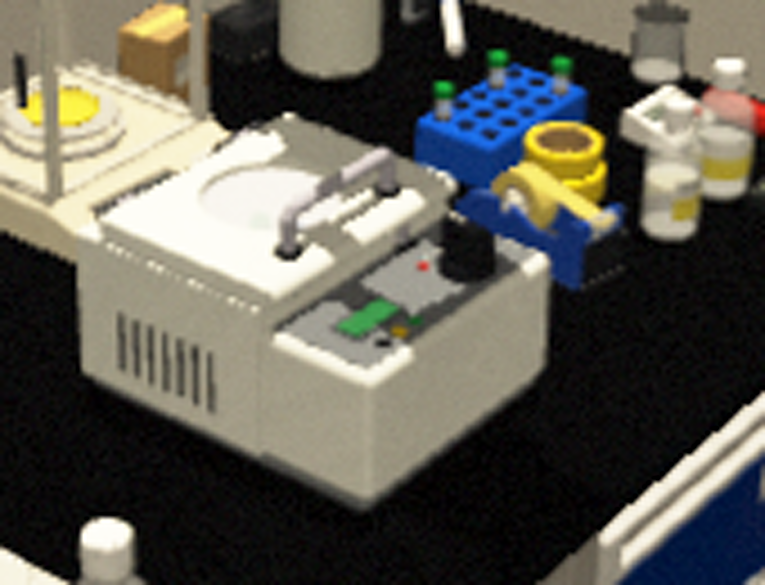

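Run:
```python
from h import *
s=telemetry.get_state(); p=np.array(s["tcp_pos"]); R=np.array(s["orientation"]); print(R.round(3).tolist())
bot.servo_line(list(p+[-80,0,170]),feed=250)
q=list(telemetry.get_state()["q"]); q[0]-=42; bot.movej(q)
for c in("top","scene"):
    im=save(c,c+"1")
    for l in("centrifuge","selector_grip","lid","lid_handle"):
        for r in cut_out(c,l)[:2]:
            if r["p"]>.3: print(c,l,round(r["p"],2),np.round(r["centre"],1),r["pixels"].sum(),np.round(onz(c,r["centre"],{"centrifuge":140,"selector_grip":130,"lid":140,"lid_handle":168}.get(l,50)),0))
a=cv2.imread("pics/top1.png")[197:297,240:340]
cv2.imwrite("pics/c_top1.png",cv2.resize(a,None,fx=6,fy=6,interpolation=cv2.INTER_CUBIC))
```

```text
[[-0.0, 1.0, -0.0], [1.0, 0.0, -0.0], [-0.0, -0.0, -1.0]]
top centrifuge 0.91 [287.8 245. ] 6187 [536. 106. 140.]
top selector_grip 0.48 [306.5 280.3] 142 [438.  56. 130.]
top selector_grip 0.42 [289.1 236.3] 3745 [561. 102. 130.]
top lid 0.94 [288.  234.7] 3702 [565. 105. 140.]
top lid_handle 0.65 [288.2 240.8] 3654 [546. 102. 168.]
scene centrifuge 0.88 [311.1 261.6] 6105 [454. 191. 140.]
scene selector_grip 0.74 [341.3 251.1] 170 [432.  78. 130.]
scene lid 0.95 [302.  239.4] 1850 [554. 111. 140.]
scene lid_handle 0.97 [300.7 241.2] 1901 [518. 160. 168.]
```

View pics/c_top1.png

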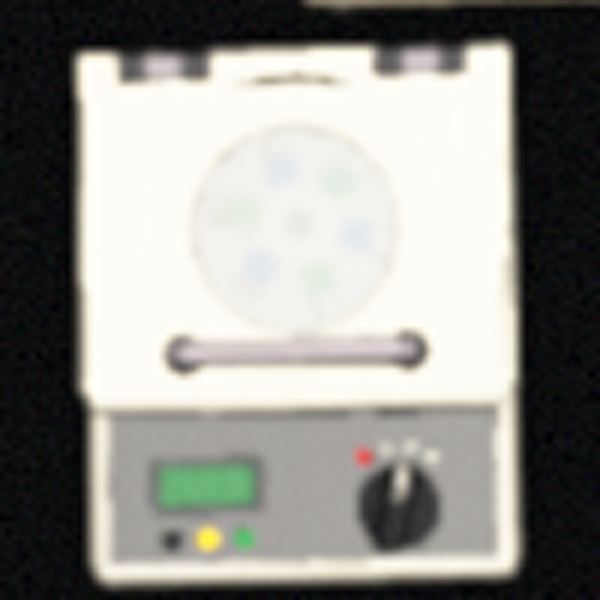

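```bash
cat >> h.py <<'E'
def cp(x,y,z): return onz("top",[240+(x+.5)/6-.5,197+(y+.5)/6-.5],z)
E
python3 - <<'E'
from h import *
hl,hr=cp(182,355,170),cp(412,349,170); print("handle",hl,hr,(hl+hr)/2,np.linalg.norm(hl-hr),"yaw",np.degrees(np.arctan2(-(hl-hr)[0],(hl-hr)[1])))
for n,x,y,z in [("FL",97,583,110),("FR",520,575,110),("lidBL",77,55,140),("lidBR",512,43,140),("skirt",400,508,118),("ptr_tip",403,462,145),("ptr_in",399,500,145),("knob back end bottom",392,550,130),("red",364,457,110),("m1",388,451,110),("m2",411,447,110),("m3",432,456,110)]: print(n,cp(x,y,z).round(1))
im=cv2.imread("pics/top1.png")[265:295,293:320]
print(im[:,:,1])
E
```

```text
handle [506.16964189 152.74823087 170.        ] [506.75912942  48.35699186 170.        ] [506.46438566 100.55261136 170.        ] 104.39290338991805 yaw 0.32354045161550843
FL [402.7 200.2 110. ]
FR [402.6   1.7 110. ]
lidBL [648.2 202.7 140. ]
lidBR [6.493e+02 2.000e-01 1.400e+02]
skirt [435.1  57.  118. ]
ptr_tip [456.1  54.3 145. ]
ptr_in [438.7  56.4 145. ]
knob back end bottom [415.7  60.6 130. ]
red [459.3  73.8 110. ]
m1 [461.9  62.4 110. ]
m2 [463.5  51.6 110. ]
m3 [459.1  41.8 110. ]
[[145 145 144 140 141 152 158 158 154 141 125 117 119 122 121 122 129 142
  146 149 149 147 150 148 148 151 147]
 [138 136 136 137 139 149 157 161 158 149 140 133 137 138 139 140 145 156
  158 161 162 161 161 162 162 161 162]
 [158 160 160 159 160 161 165 164 165 163 160 161 164 163 163 163 163 168
  165 168 167 167 167 169 168 168 168]
 [165 164 164 164 164 165 165 164 163 164 167 166 167 167 167 166 167 166
  167 167 165 168 165 164 168 166 168]
 [164 165 164 166 164 164 166 164 164 165 168 165 166 165 169 169 168 168
  167 167 169 167 166 168 167 165 167]
 [163 165 163 164 164 164 161 161 164
[... 2088 characters left out ...]
 170 170 172 172 170]
 [177 173 173 174 173 174 173 172 177 171 160 160 167 176 187 191 194 193
  198 201 201 204 203 204 202 203 202]
 [221 215 212 211 209 209 208 213 226 234 235 235 236 238 238 239 238 237
  238 238 238 238 238 239 238 238 237]
 [238 235 233 232 231 231 231 232 238 244 245 244 244 244 244 244 243 242
  243 243 242 243 244 243 243 241 241]
 [227 225 223 222 220 219 220 219 222 220 218 209 205 202 201 200 200 198
  198 198 197 199 196 193 190 190 189]
 [158 158 154 152 149 147 149 147 147 139 136 127 116 113 111 111 110 110
  107 106 106 105 102  97  92  91  92]
 [ 71  69  65  63  65  66  63  63  62  63  57  49  43  41  38  38  37  38
   37  30  32  33  31  22  21  24  22]]
```

```bash
cat >> h.py <<'E'
C=np.array([435.1,57.0])
def Rk(a,s=1):
    a=np.radians(a); y=s*np.array([-np.sin(a),np.cos(a),0]); z=np.array([0,0,-1.]); return np.column_stack([np.cross(y,z),y,z])
E
python3 - <<'E'
from h import *
for s in (1,-1):
    for a in(-11.4,36): 
        q=solver.solve_ik([*C,122],Rk(a,s).tolist()); print(s,a,None if q is None else np.round(q,1))
def Rh(el):  # tool points el deg below horizontal, forward
    e=np.radians(el); z=np.array([np.cos(e),0,-np.sin(e)]); return z
hinge=np.array([506.5+135,100.5,129])
for th,el in((0,42),(30,64),(60,85),(0,55),(60,95)):
    t=np.radians(th); b=hinge+[-135*np.cos(t)+41*np.sin(t),0,135*np.sin(t)+41*np.cos(t)]
    z=Rh(el)
    for s in(1,-1):
        x=np.array([0,s,0.]);R=np.column_stack([x,np.cross(z,x),z]); q=solver.solve_ik((b+10*z).tolist(),R.tolist()); print(th,el,s,b.round(),None if q is None else np.round(q,1))
E
```

```text
1 -11.4 [ -3.9   0.3 111.7  -0.   68.  -82.5]
1 36 [  -3.9    0.3  111.7   -0.    68.  -129.9]
-1 -11.4 [ -3.9   0.3 111.7  -0.   68.   97.5]
-1 36 [ -3.9   0.3 111.7  -0.   68.   50.1]
0 42 1 [506. 100. 170.] [  3.1 -15.6 135.3 -10.7  12.6  12.5]
0 42 -1 [506. 100. 170.] None
30 64 1 [545. 100. 232.] [  2.   -7.9 110.9  -1.1  51.1   2.6]
30 64 -1 [545. 100. 232.] None
60 85 1 [610. 100. 266.] [ 1.4 11.6 82.7 -0.1 80.7  1.4]
60 85 -1 [610. 100. 266.] None
0 55 1 [506. 100. 170.] [  2.6 -12.8 126.2  -2.8  31.6   4.5]
0 55 -1 [506. 100. 170.] None
60 95 1 [610. 100. 266.] [ 1.3 18.7 74.   0.1 92.4  1.3]
60 95 -1 [610. 100. 266.] None
```

Run:
```python
from h import *
R=Rk(-11.4,-1).tolist()
effector.gripper_to(50,force=30)
bot.move_to([*C,260],R)
bot.servo_line([*C,150],feed=150)
print(bot.servo_line([*C,122],feed=60,f_stop=8), telemetry.get_state()["tcp_pos"])
effector.gripper_to(0,force=35)
s=telemetry.get_state(); print(s["time"],s["gripper_width"],s["grip_force"],np.round(s["wrist_force"],1),np.round(s["moment"],2))
if 10<s["gripper_width"]<17:
    for k in range(6):
        q=list(telemetry.get_state()["q"]); q[5]=97.5-8*(k+1) if k<5 else 97.5-47.5; bot.movej(q)
        s=telemetry.get_state(); print(round(s["q"][5],1),s["gripper_width"],np.round(s["wrist_force"],1),np.round(s["moment"],2))
```

```text
False [434.90223214  57.02211787 121.69537243]
7.85 0.21956799978443425 0.0 [0.6 0.5 0.7] [ 0.    0.01 -0.01]
```

Run:
```python
from h import *
save("scene","s2");save("top","t2")
a=cv2.imread("pics/s2.png")[215:305,285:405];b=cv2.imread("pics/t2.png")[225:315,260:380]
cv2.imwrite("pics/c2.png",np.vstack([cv2.resize(i,None,fx=3.3*1,fy=3.3,interpolation=cv2.INTER_CUBIC) for i in (a,b)]))
print(telemetry.get_state()["gripper_width"], proj("scene",[*C,122]))
```

```text
0.056108855276626166 [344.69089154 250.30730323]
```

View pics/c2.png

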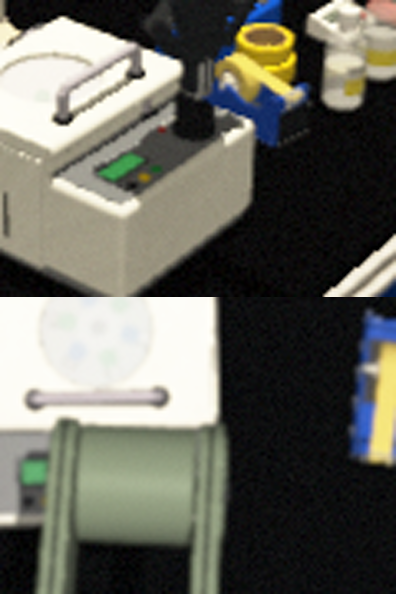

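Run:
```python
from h import *
a=cv2.imread("pics/s2.png")[205:265,315:375];b=cv2.imread("pics/scene1.png")[205:265,315:375]
f=lambda i:cv2.convertScaleAbs(cv2.resize(i,None,fx=6.5,fy=6.5,interpolation=cv2.INTER_CUBIC),alpha=1.8,beta=10)
cv2.imwrite("pics/c3.png",np.hstack([f(a),f(b)]))
for z in(110,118,122,145): print(z,(proj("scene",[*C,z])-[315,205])*6.5)
```

```text
110 [192.1018781  317.15409355]
118 [192.69375648 302.06734946]
122 [192.99079499 294.49747098]
145 [194.71315996 250.62379123]
```

View pics/c3.png

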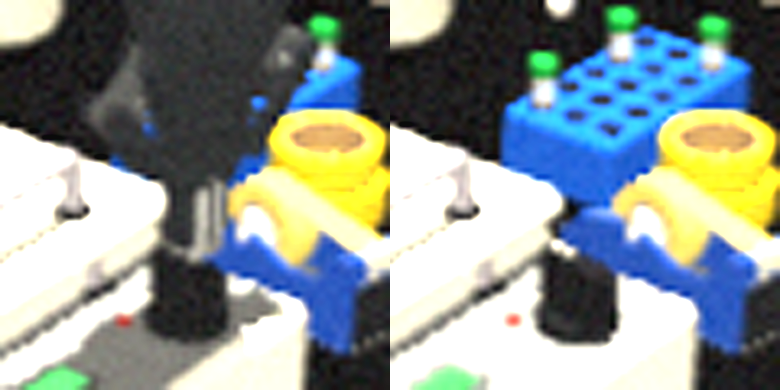

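Run:
```python
from h import *
bot.servo_line([*C,175],feed=150)
s=telemetry.get_state(); print(s["tcp_pos"],s["gripper_width"])
save("scene","s4")
p=proj("scene",s["tcp_pos"]); print((p-[315,205])*6.5,s["time"])
a=cv2.imread("pics/s4.png")[205:265,315:375]
f=lambda i:cv2.convertScaleAbs(cv2.resize(i,None,fx=6.5,fy=6.5,interpolation=cv2.INTER_CUBIC),alpha=1.8,beta=10)
cv2.imwrite("pics/c4.png",f(a))
```

```text
[435.01402431  57.02296753 174.85687769] -0.043824994203505725
[197.11153199 192.85094083] 8.45
```

View pics/c4.png

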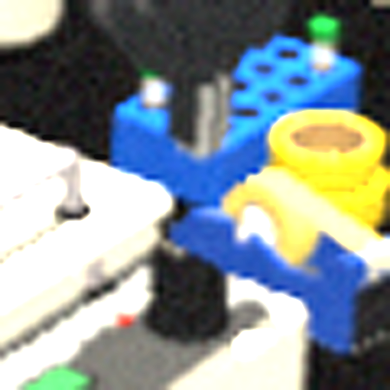

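Run:
```python
from h import *
bot.servo_line([*C,126],feed=150)
print(bot.servo_line([*C,104],feed=15,f_stop=4)); s=telemetry.get_state()
print(s["tcp_pos"],s["gripper_width"],np.round(s["wrist_force"],1),np.round(s["q"],2),s["time"])
bot.servo_line([*C,s["tcp_pos"][2]+10],feed=60)
```

```text
True
[435.33466854  57.01487963 119.52779256] 0.24088069918823407 [-1.5  0.8  5.6] [ -3.86   0.49 111.82   0.    67.68  97.53] 9.6583
```

Run:
```python
from h import *
bot.servo_line([*C,150],feed=150)
effector.gripper_to(36,force=35)
print(bot.servo_line([*C,101],feed=60,f_stop=8), telemetry.get_state()["tcp_pos"])
effector.gripper_to(0,force=35)
s=telemetry.get_state(); print(s["time"],s["gripper_width"],s["grip_force"],np.round(s["wrist_force"],1),np.round(s["moment"],2))
if 9<s["gripper_width"]<18:
    for k in range(4):
        q=list(telemetry.get_state()["q"]); q[5]=97.5-12*(k+1) if k<3 else 97.5-47.5; bot.movej(q)
        s=telemetry.get_state(); print(round(s["q"][5],1),s["gripper_width"],np.round(s["wrist_force"],1),np.round(s["moment"],2),s["time"])
```

```text
False [435.53516754  56.97752316 101.33274708]
12.0 11.634027990351033 38.43684375286102 [1.4 6.4 0.1] [ 1.06 -0.06 -0.01]
85.7 12.187788147188344 [ 0.6  1.5 -3.2] [ 0.   -0.07 -0.05] 12.3167
73.8 11.894368325068946 [ 1.3  1.5 -2.2] [-0.06 -0.05 -0.06] 12.6333
61.8 11.874194649488206 [ 0.5  1.9 -2.2] [ 0.07 -0.14  0.08] 12.95
50.3 12.199996473994277 [ 0.6  0.9 -1.2] [ 0.1  -0.11 -0.02] 13.2583
```

```bash
cat >> h.py <<'E'
HINGE=np.array([641.5,100.5,129.])
def bar(th):
    t=np.radians(th); return HINGE+[-135*np.cos(t)+41*np.sin(t),0,135*np.sin(t)+41*np.cos(t)]
def Rh(el):
    e=np.radians(el); z=np.array([np.cos(e),0,-np.sin(e)]); x=np.array([0,1.,0]); return np.column_stack([x,np.cross(z,x),z])
E
python3 - <<'E'
from h import *
effector.gripper_to(40)
bot.servo_line([*C,190],feed=200)
R=Rh(50); b=bar(0); z=R[:,2]
effector.gripper_to(24)
bot.move_to((b-50*z).tolist(),R.tolist())
s=telemetry.get_state(); print(s["tcp_pos"],s["time"],np.round(s["q"],1))
save("scene","s5"); save("top","t5")
a=cv2.imread("pics/s5.png")[190:270,285:365];c=cv2.imread("pics/t5.png")[215:295,250:330]
f=lambda i:cv2.convertScaleAbs(cv2.resize(i,None,fx=5,fy=5,interpolation=cv2.INTER_CUBIC),alpha=1.6,beta=10)
cv2.imwrite("pics/c5.png",np.hstack([f(a),f(c)]))
t=np.array(s["tcp_pos"])
for n,p in(("tcp",t),("tcp-25tool",t-25*z),("tcp+25z",t+[0,0,25]),("bar",b)): print(n,(proj("scene",p)-[285,190])*5,(proj("top",p)-[250,215])*5+[400,0])
E
```

```text
[474.66902317 100.46653167 208.78426395] 15.3 [  3.2 -25.6 130.9  -3.6  34.8   5.5]
tcp [202.88097351 178.49114754] [591.69549154 257.90355517]
tcp-25tool [225.90637211 157.20912032] [589.75357226 287.70001406]
tcp+25z [203.6388465  139.65655142] [588.48349654 256.67732528]
bar [158.69422243 220.57724732] [595.44269851 201.18850147]
```

View pics/c5.png

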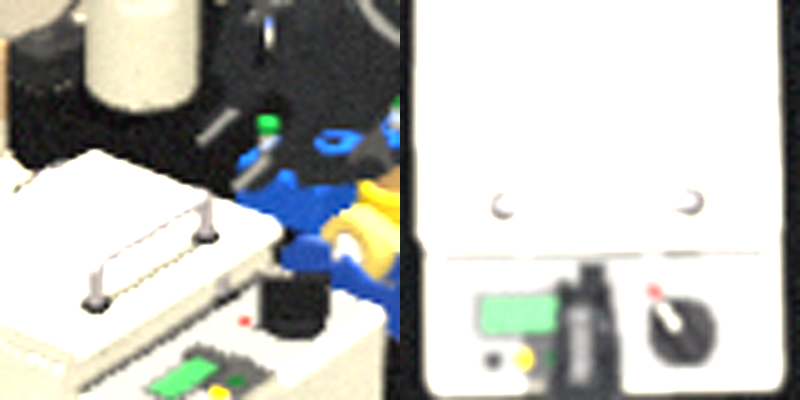

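Run:
```python
from h import *
R=Rh(50); b=bar(0); z=R[:,2]
bot.servo_line((b-5*z).tolist(),feed=120)
print(bot.servo_line((b+30*z).tolist(),feed=50,f_stop=6)); s=telemetry.get_state(); print((np.array(s["tcp_pos"])-b)@z,np.round(s["wrist_force"],1))
effector.gripper_to(0,force=40)
s=telemetry.get_state(); print(s["time"],s["gripper_width"],s["grip_force"],np.array(s["tcp_pos"])-b-30*z,np.round(s["wrist_force"],1),np.round(s["moment"],2))
save("scene","s6")
a=cv2.imread("pics/s6.png")[190:270,285:365]
cv2.imwrite("pics/c6.png",cv2.convertScaleAbs(cv2.resize(a,None,fx=5,fy=5,interpolation=cv2.INTER_CUBIC),alpha=1.5,beta=10))
```

```text
False
29.989055788526368 [ 0.1 -0.5 -0.3]
17.0417 9.021529879533947 39.19614493846893 [0.53970525 0.04024    0.90771369] [-1.1  0.3  2.2] [-0.01  0.16  0.1 ]
```

View pics/c6.png

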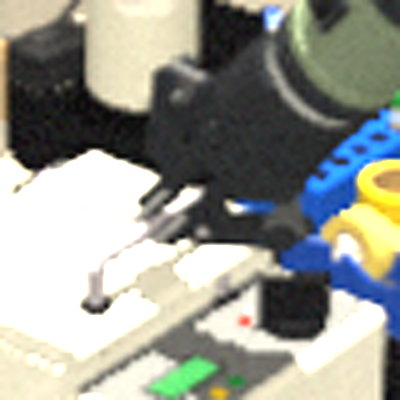

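Run:
```python
from h import *
R=Rh(50); b=bar(0); z=R[:,2]
effector.gripper_to(22)
print(bot.servo_line((b+35*z).tolist(),feed=40,f_stop=6)); s=telemetry.get_state(); d=(np.array(s["tcp_pos"])-b)@z; print(d)
effector.gripper_to(0,force=50)
s=telemetry.get_state(); print(s["time"],s["gripper_width"],s["grip_force"],np.round(s["wrist_force"],1))
for th in range(5,26,5):
    R=Rh(50+38*th/60); bot.servo_line((bar(th)+d*R[:,2]).tolist(),frame=R.tolist(),feed=50)
    s=telemetry.get_state(); print(th,round(s["time"],1),round(s["gripper_width"],1),round(s["grip_force"]),np.round(s["wrist_force"],1),np.round(s["moment"],1))
    if s["gripper_width"]<6 or np.linalg.norm(s["wrist_force"])>50: break
save("scene","s7")
a=cv2.imread("pics/s7.png")[190:270,285:365]
cv2.imwrite("pics/c7.png",cv2.convertScaleAbs(cv2.resize(a,None,fx=5,fy=5,interpolation=cv2.INTER_CUBIC),alpha=1.5,beta=10))
```

```text
False
35.346147337130795
17.9167 8.72556113165934 48.66176426410675 [ 4.  -0.9 -2. ]
5 18.3 8.7 50 [ 6.5 -0.7 -6. ] [0.  0.  0.1]
10 18.6 8.6 50 [ 7.4  0.6 -8. ] [0.1 0.1 0.1]
15 19.0 9.3 50 [ 5.5  1.  -8.2] [0.2 0.4 0.1]
20 19.4 8.8 50 [-2.6  1.1 -2.6] [0. 1. 0.]
25 19.7 8.7 51 [-6.6  0.2 -0.5] [0.  1.4 0. ]
```

View pics/c7.png

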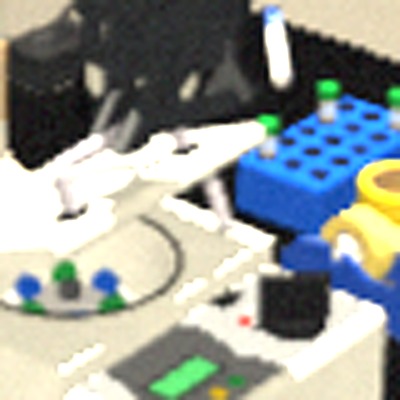

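Run:
```python
from h import *
d=35.3
for th in range(30,61,5):
    R=Rh(65.8+31.2*(th-25)/35); bot.servo_line((bar(th)+d*R[:,2]).tolist(),frame=R.tolist(),feed=45)
    s=telemetry.get_state(); print(th,round(s["time"],1),round(s["gripper_width"],1),round(s["grip_force"]),np.round(s["wrist_force"],1),np.round(s["moment"],1))
    if s["gripper_width"]<6 or np.linalg.norm(s["wrist_force"])>40: break
bot.wait(0.5); s=telemetry.get_state(); print(np.round(s["wrist_force"],1),s["tcp_pos"])
save("scene","s8")
a=cv2.imread("pics/s8.png")[150:290,255:395]
im=cv2.convertScaleAbs(cv2.resize(a,None,fx=4,fy=4,interpolation=cv2.INTER_CUBIC),alpha=1.3,beta=10)
# predicted lid corners (bottom face front edge / top) for 54,60,66 deg
for th,c in((54,(255,0,0)),(60,(0,255,0)),(66,(0,0,255))):
    t=np.radians(th)
    for x,z in((-161,11),):
        for y in(-96,96):
            P=HINGE+[x*np.cos(t)+z*np.sin(t),y,-x*np.sin(t)+z*np.cos(t)]
            u=(proj("scene",P)-[255,150])*4+2; cv2.circle(im,tuple(int(v) for v in u),4,c,1); print(th,y,u)
cv2.imwrite("pics/c8.png",im)
```

```text
30 20.1 8.6 51 [-7.8  0.4  3.8] [-0.   1.3  0. ]
35 20.5 8.8 51 [-7.5 -0.   4.8] [-0.   1.3  0. ]
40 20.9 8.7 51 [-6.1  0.7  6.2] [-0.   1.3  0.1]
45 21.2 8.9 51 [-8.6 -0.7  5.5] [0.  1.3 0. ]
50 21.6 8.7 51 [-6.3  0.5  5.8] [0.  1.3 0. ]
55 22.0 8.5 51 [-6.1  1.   6.2] [0.  1.3 0.1]
60 22.3 8.4 51 [-3.7  0.6  4.2] [0.1 0.5 0. ]
[-2.  -0.2  4.9] [605.67800071 100.67752282 232.51206786]
54 -96 [278.65767612 158.81707751]
54 96 [108.009709   247.37375418]
60 -96 [263.35972261 143.58696639]
60 96 [ 91.80766755 230.64039692]
66 -96 [247.3023969  130.08947635]
66 96 [ 74.91453787 215.72764855]
```

View pics/c8.png

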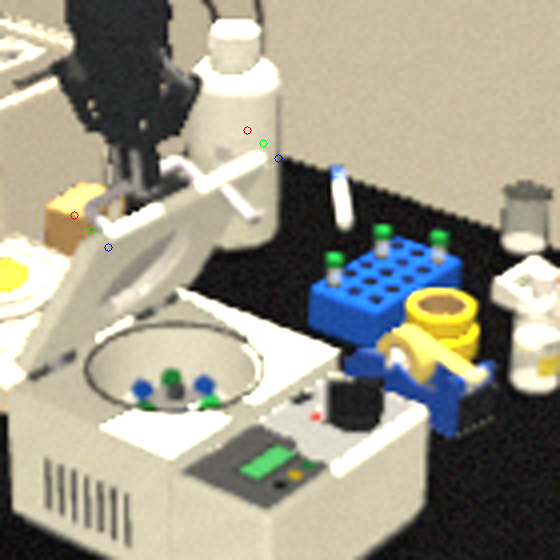

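```bash
python3 -c "
from h import *
print(job.close_job())"
```

```text
the job is handed in; nothing more can be done
None
```

The selector is back at the red stop mark and the job is handed in, with the gripper holding the lid by its bar handle at about 58 to 60 degrees, judged from the camera picture. The first grip on the knob closed in the air above it because the fingers end about 20 to 25 mm short of the reported TCP; I corrected for that.

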